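# Slide the bead jar into the curing warmer and set its dial

### The arm

A 7-joint arm with a two-finger parallel gripper is mounted at the origin on the work surface. World frame = base frame: x ahead of the robot, y to its left, z up, the work surface at z = 0. Lengths are in mm, angles in rad, forces in N, time in s.
With the tool pointing down it reaches from about 400 to 875 mm from the base axis. Payload 6.5 kg.
Tool frame: the origin (TCP) lies between the finger pads; the fingertips stand 19 mm ahead of it and the grasp point (between the pads) is the TCP; z points along the fingers, y is the line along which they close (so a half turn about z gives the same grasp; the last joint's range is limited). The gripper opens to 85 mm and grips with 20 to 120 N. Pads are 22 mm wide; open, the fingers measure 114 mm over their backs; the gripper's body (76 mm by 85 mm) begins 54 mm behind the grasp point. The pads swing forward as they close: fully open they stand 13 mm farther back than shut.
Start: joints at [-1.259, 0.536, -0.004, 1.538, 0.003, 1.067, -0.071], TCP at [239.764, 604.155, 250.29] pointing down, gripper open.
Joint ranges: [-2.7, 2.7], [-0.37, 2.16], [-1.27, 1.26], [0.24, 2.4], [-1.31, 4.45], [0.19, 1.91], [-2.76, 2.76]. Speed limits (rad/s): [2.39, 2.39, 3.14, 3.14, 3.14, 3.14, 3.14].

### API

Orientations are given as a unit quaternion [x, y, z, w].
In Python, from plant import status, grab_frame, camera_model, env, look_for, pinpoint gives the robot as it stands. The module is installed in compiled form; this text tells all that it offers.
- The arm moves only by the tool send_rows, never from a script. Its arguments are lists of equal length, an entry for each row: "offset": the shift along the tool's x, y, z in cm, a list of three; "twist": the turn, a rotation vector about the tool's x, y, z in rad, a list of three; "grip": the closure, from 0 (fully open) to 1 (shut). In form: {"offset": [[x, y, z], ...], "twist": [[rx, ry, rz], ...], "grip": [grip, ...]}. A call has 1 to 20 rows; each row is the pose to reach, as a shift and turn from the pose commanded when the call began, along the tool's axes at that moment; what a row does not reach only later rows make up. A row lasts 1/8 s, in which the tool goes at most 62.5 mm and 10.7 degrees, less where a joint would pass 70% of its speed; a pose out of reach is approached as far as the arm can. A call with a gripper value outside its range is refused whole. The fingers move at their own pace and stop on an object; the grip force is fixed at half the most. Time passes only in rows, so rows that repeat a pose let the fingers close. It gives the time, the measured TCP pose, the force, the opening and the grip force at its end, in the units of the state.
- status.state(): the state, without advancing time (a new reading comes with each control period).
- grab_frame(name): name is "scene" or "top" or "wrist"; returns the picture (420x560x3 uint8, blue, green, red); there is no depth.
- camera_model(name): a dict with "fx", "fy", "cx", "cy" (pixels), "camera_from_world" (4x4, takes a point from world to camera coordinates); the wrist camera has in their place "hand_eye" (4x4, takes a point from camera to tool coordinates, whose origin is the TCP and whose axes are the flange's). Camera axes: x right, y down, z forward; pixel columns grow to the right and rows downward; lengths in mm; the calibration is good to about 2 mm. A picture is of the moment at which its call begins: read the wrist's pose just before it. camera_model takes no time and is no camera call.
- env.hand_in(): hands the job in; it is judged then, once.
Trained networks look in the newest picture that a camera, given by its name, has taken for a name from the list of things; names that differ only in an ending like _2 or _b are one class to them, and where a whole thing is asked for, a point or a joint stands for the part that bears it (a point fixed in the world has none). Each returns a list of dicts, best first, with "confidence" (0 to 1); they miss things now and then, are a little off and sometimes report something else, mostly with a low value. They report only what shows in the picture. A call takes as long as a camera call. They do not tell look-alikes from the thing itself.
- look_for(query, camera): "box" ([left, top, width, height] in pixels, round what is visible of it).
- pinpoint(query, camera): "centre" ([column, row] in pixels: a listed point, or the origin of a listed thing).
The state is a dict: "time_s": time; "joint_pos": joint angles; "dq": joint speeds; "joint_torque": joint torques, N m; "ee_pos": TCP position; "orientation": TCP orientation; "contact_force": force on the tool from outside, world axes, zero at the start; "wrist_torque": the same for the moment, N m; "grip_width": opening from 0.0 (shut) to 1.0 (fully open); "gripper_force": force on a finger pad.
Only numpy, scipy, OpenCV 4.12 (cv2) and the standard library are available. Lean on these libraries where they do the work, as an engineer would, in place of code of your own. Each camera call takes 0.05 s, during which the arm holds its last target. There are 200 camera calls.

### The job

Slide the wide lidded jar of beads across the bench, upright and without lifting it, into the open-fronted bay of the curing warmer until it stands fully home against the back. Then turn the warmer's dial so that its pointer lines up with the little metal tab beside the scale. Leave the small jar, the tool cup, the flat tin and the wire reel where they stand.

Things in the scene. Friction and masses are not known exactly. Their poses are not given: they have to be found in the camera images.
- jar: The wide jar: plain white plastic cylinder with a flat aluminium lid of the same width, diameter 90 mm, height 80 mm, about 0.5 kg, standing loose on the bench. Origin: centre of its underside; z up along its axis. Too wide to grip.
- warmer: Grey fixed warmer with a U-shaped bay, 60 mm high, no floor (the jar stands on the bench). Origin: on the bench, where the jar's centre is when it touches the back; x points level out of the mouth, y to the control box, z up. Inner back face at x = -45 mm, outer at -67. Control box beside the bay: x -68 to 48 mm, y 61 to 186 mm, top 45 mm high, dial on it.
- bay_mouth (a point): Middle of the bay's mouth, on the bench, 13 mm out (x) from the warmer's origin; axes as the warmer's. The parallel cheeks (inner faces at y = +-49 mm, 12 mm thick, 60 mm high) end here; beyond, flared lead-in plates spread to about 120 mm wide at 12 mm further out. A jar that is home sticks out 32 mm past this point.
- dial (a joint): The dial's angle (rad): 0 to 3.0, growing clockwise seen from above. The pointer's direction in the warmer's frame is 1.7 rad minus this value, measured counter-clockwise from the warmer's x. Stays where it is left, light friction.
- dial_grip (a point): Point on the dial's upright axis at the height to grip (76 mm above the bench; in the warmer's frame at x = -8, y = 124 mm). The dial is a black disc of radius 34 mm (its top 51 mm above the bench) with a bar grip across it, 56 mm long, 16 mm wide, top 82 mm above the bench. Its x axis runs along the bar towards the pointer end, z up.
- dial_pointer (a point): The pointer end of the dial, a white line on the disc's rim, 34 mm from the axis, 50 mm above the bench; its x axis points outward from the dial's axis.
- tab: Small fixed metal tab, 12 x 7 mm and 10 mm high, on the control box at 42 to 55 mm from the dial's axis, marking the wanted setting. Origin: on the dial's axis at the box's top (45 mm above the bench), not at the tab; its x axis points from the dial's axis through the tab's middle.
- pot: Small jar, white plastic with aluminium lid, diameter 62 mm, height 70 mm, loose; origin: centre of its underside. Leave it alone.
- cup: Steel cup with tool handles sticking out, diameter 64 mm, cup 95 mm high, handles to 150 mm high, loose; origin: centre of its underside. Leave it alone.
- tin: Closed flat steel tin, 110 mm (its x) by 70 mm, 30 mm high, loose; origin: centre of its underside. Leave it alone.
- reel: Wire reel standing on end, wooden flanges 58 mm in diameter, 60 mm high, loose; origin: centre of its underside. Leave it alone.
Not all that is in view belongs to the job. Leave any purple or yellow look-alike of the jar alone.

How it is judged (in metres and radians):
On the way, in this order (a step that is already met when the one before it is completed fails the run):
1. the jar stands fully home in the bay, upright, within 7 mm of touching the back, before the dial is set (x of jar in the frame of warmer between -0.007 and 0.007 m and y of jar in the frame of warmer between -0.008 and 0.008 m and angle between jar's own z axis and vertical below 0.06 rad and height (world z) of jar below 0.006 m), for 0.2 s.
2. the dial's pointer is lined up with the tab (within 0.12 rad) (angle between the x axis of dial_pointer and the x axis of tab, either way round below 0.12 rad), for 0.2 s.
At the end, for the whole second after the job is handed in: The jar stands upright on the bench in the bay, at rest, its centre within 7 mm in depth and 8 mm sideways of the home point; the dial is at rest with its pointer within 0.12 rad of the tab's direction (all of step 1 and angle between the x axis of dial_pointer and the x axis of tab, either way round below 0.12 rad and linear speed of jar below 0.01 m/s and velocity of joint dial between -0.05 and 0.05 rad/s); the robot touches nothing.
It fails at once if the jar is lifted off the bench (by more than 15 mm) or tipped by more than 0.35 rad (height (world z) of jar above 0.015 m or angle between jar's own z axis and vertical above 0.35 rad).
It fails at once if the small jar is shifted by more than 12 mm or tipped (distance of pot from where it was at the start of the episode above 0.012 m or angle between pot's own z axis and vertical above 0.2 rad).
It fails at once if the tool cup is shifted by more than 12 mm or tipped (distance of cup from where it was at the start of the episode above 0.012 m or angle between cup's own z axis and vertical above 0.2 rad).
It fails at once if the flat tin is shifted by more than 12 mm or tipped (distance of tin from where it was at the start of the episode above 0.012 m or angle between tin's own z axis and vertical above 0.2 rad).
It fails at once if the wire reel is shifted by more than 12 mm or tipped (distance of reel from where it was at the start of the episode above 0.012 m or angle between reel's own z axis and vertical above 0.2 rad).
It also fails if it takes over 56 s, if anything falls off the work surface, if the arm or the gripper's body presses on something with over 40 N, if the wrist force passes 120 N, or if a joint passes its speed limit or range.

## Working session

There is one attempt and no reset: what is moved stays moved. The work goes in short steps, Python scripts to look and compute and a tool call to move; the robot and the scene stay as the last step left them, time stands still between calls to the robot, and variables do not carry over. Pictures are saved under pics/ and viewed, at most 10 in all, crops included, and the job is handed in when it is done.

Besides the shell and the picture viewer there is one more tool, called after "Call:" as name(argument=value, ...) on one line, values as JSON. send_rows: Moves the arm, as the interface text tells. Its arguments: {"type":"object","properties":{"offset":{"type":"array"},"twist":{"type":"array"},"grip":{"type":"array"}},"required":["offset","twist","grip"]}

```bash
mkdir -p pics
cat > h.py <<'E'
import numpy as np, cv2
from plant import status, grab_frame, camera_model, env, look_for, pinpoint
from scipy.spatial.transform import Rotation as R
def model(cam):
    m=camera_model(cam); K=np.array([[m['fx'],0,m['cx']],[0,m['fy'],m['cy']],[0,0,1]])
    if cam=='wrist':
        s=status.state(); T=np.eye(4); T[:3,:3]=R.from_quat(s['orientation']).as_matrix(); T[:3,3]=s['ee_pos']
        return K,np.linalg.inv(T@np.array(m['hand_eye']))
    return K,np.array(m['camera_from_world'])
def onplane(M,uv,z):
    K,C=M; W=np.linalg.inv(C); d=W[:3,:3]@np.linalg.inv(K)@np.array([uv[0],uv[1],1]); o=W[:3,3]
    return o+d*(z-o[2])/d[2]
def proj(M,p):
    K,C=M; q=C[:3,:3]@np.asarray(p,float)+C[:3,3]; q=K@q; return q[:2]/q[2]
E
python3 - <<'E'
from h import *
s=status.state(); print(s['time_s'],s['ee_pos'],s['orientation'])
for c in ['top','scene']:
    cv2.imwrite(f'pics/{c}0.png',grab_frame(c)); M=model(c)
    for n,z in [('jar',0),('warmer',0),('dial_grip',76),('dial_pointer',50),('tab',45),('bay_mouth',0),('pot',0),('cup',0),('tin',0),('reel',0)]:
        for r in pinpoint(n,c)[:3]: print(c,n,round(r['confidence'],2),np.round(r['centre']),np.round(onplane(M,r['centre'],z)))
E
```

```text
0.0 [239.53959433 603.58861773 249.41541943] [ 1.87731276e-01  9.82220033e-01 -8.73791892e-04 -1.05621698e-04]
top jar 0.94 [122. 249.] [521. 412.   0.]
top jar 0.86 [177. 142.] [775. 316.   0.]
top jar 0.62 [237. 131.] [810. 180.   0.]
top dial_grip 0.72 [446. 287.] [ 475. -271.   76.]
top dial_pointer 0.6 [439. 308.] [ 435. -266.   50.]
top pot 0.87 [284. 201.] [652.  62.   0.]
top cup 0.72 [276. 289.] [455.  69.   0.]
top tin 0.68 [171. 289.] [442. 294.   0.]
top reel 0.67 [325. 305.] [428. -38.   0.]
scene jar 0.95 [371. 251.] [792. 184.   0.]
scene jar 0.89 [332. 149.] [523. 428.   0.]
scene jar 0.85 [336. 194.] [629. 283.   0.]
scene warmer 0.87 [168. 347.] [ 601. -251.    0.]
scene dial_grip 0.8 [106. 292.] [ 465. -262.   76.]
scene dial_pointer 0.71 [101. 289.] [ 433. -261.   50.]
scene pot 0.89 [288. 253.] [647.  63.   0.]
scene pot 0.67 [101. 293.] [ 402. -259.    0.]
scene cup 0.95 [228. 213.] [458.  67.   0.]
scene tin 0.86 [281. 160.] [437. 303.   0.]
scene reel 0.84 [183. 234.] [418. -45.   0.]
```

View pics/top0.png

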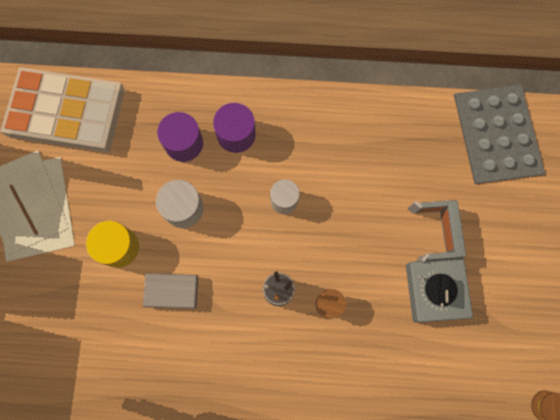

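View pics/scene0.png

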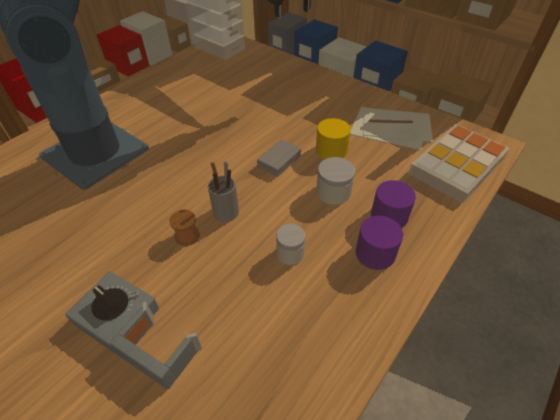

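Top view: target jar lid at about (178,204), between the yellow (109,244) and purple (180,137) and (235,127) look-alikes. The pot is at (284,196), the cup at (278,289), and the warmer bay near (440,230) has its mouth facing left (+y). The scene view agrees, with the jar at (336,181).

Run:
```python
from h import *
from scipy.optimize import least_squares
t=grab_frame('top'); s=grab_frame('scene'); Mt=model('top'); Ms=model('scene')
for u in [(178,204)]: print('jar lid guess',onplane(Mt,u,80))
for n in ['jar','pot','cup','tin','reel']:
    for c,M in (('top',Mt),('scene',Ms)):
        for r in look_for(n,c)[:5]:
            b=np.array(r['box']); print(n,c,round(r['confidence'],2),np.round(b),np.round(onplane(M,b[:2]+b[2:]/2,40)))
c=cv2.resize(t[190:335,390:490],None,fx=4,fy=4,interpolation=cv2.INTER_CUBIC)
d=cv2.resize(s[265:385,60:210],None,fx=2.6,fy=2.6,interpolation=cv2.INTER_CUBIC)
o=np.zeros((580,800,3),np.uint8); o[:c.shape[0],:400]=c; o[:d.shape[0],400:400+d.shape[1]]=d
cv2.imwrite('pics/w.png',o)
```

```text
jar lid guess [612.45037667 283.06604957  80.        ]
jar top 0.85 [153. 180.  51.  49.] [622. 289.  40.]
jar top 0.61 [ 87. 224.  52.  44.] [521. 420.  40.]
jar top 0.59 [155. 110.  51.  52.] [776. 301.  40.]
jar top 0.56 [215. 101.  40.  52.] [806. 182.  40.]
jar scene 0.93 [316. 159.  38.  43.] [621. 290.  40.]
jar scene 0.83 [318. 119.  30.  42.] [527. 420.  40.]
jar scene 0.73 [167. 211.  33.  35.] [437. -52.  40.]
jar scene 0.59 [370. 181.  46.  48.] [775. 304.  40.]
jar scene 0.55 [355. 215.  47.  52.] [799. 186.  40.]
pot top 0.83 [270. 180.  32.  33.] [652.  60.  40.]
pot scene 0.85 [274. 223.  29.  42.] [650.  60.  40.]
cup top 0.9 [266. 274.  32.  33.] [450.  58.  40.]
cup scene 0.83 [210. 164.  32.  59.] [436.  87.  40.]
cup scene 0.6 [ 92. 286.  34.  37.] [ 466. -270.   40.]
cup scene 0.17 [275. 223.  33.  42.] [654.  63.  40.]
tin top 0.75 [146. 269.  57.  38.] [441. 281.  40.]
tin scene 0.62 [258. 141.  42.  36.] [458. 267.  40.]
tin scene 0.56 [169. 210.  30.  38.] [438. -51.  40.]
reel top 0.9 [313. 292.  33.  28.] [426. -43.  40.]
reel scene 0.89 [168. 206.  34.  39.] [433. -46.  40.]
```

View pics/w.png

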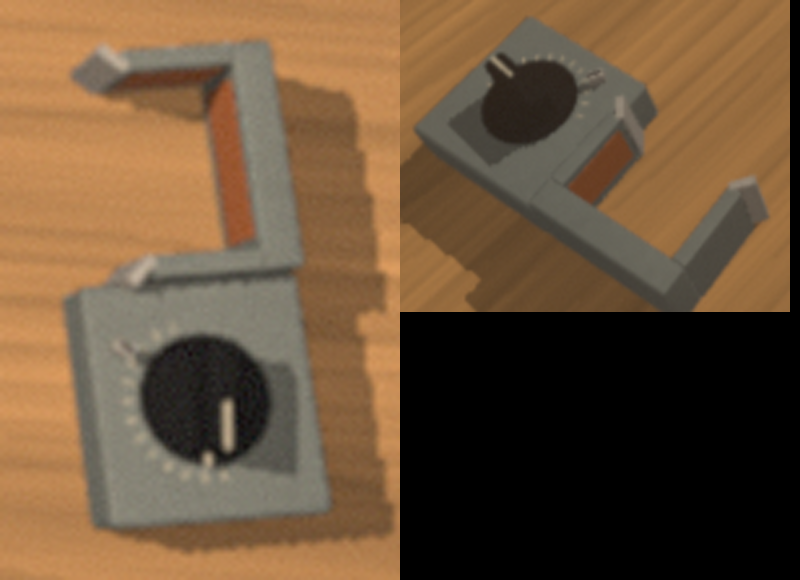

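```bash
cat > fit.py <<'E'
from h import *
from scipy.optimize import least_squares
Mt=model('top'); Ms=model('scene')
ct=lambda u,v:(390+u/4,190+v/4); cs=lambda u,v:(60+(u-400)/2.6,265+v/2.6)
obs=[(Mt,ct(270,42),(-67,-61,60)),(Mt,ct(300,265),(-67,61,60)),(Mt,ct(329,508),(-68,186,45)),(Mt,ct(110,524),(48,186,45)),(Mt,ct(80,298),(48,61,45)),
(Ms,cs(531,17),(48,186,45)),(Ms,cs(415,128),(-68,186,45)),(Ms,cs(645,86),(48,61,45)),(Ms,cs(527,200),(-68,61,45)),(Ms,cs(667,308),(-67,-61,60))]
def W(p,q): c,s=np.cos(p[2]),np.sin(p[2]); return np.array([p[0]+c*q[0]-s*q[1],p[1]+s*q[0]+c*q[1],q[2]])
f=lambda p:np.concatenate([proj(M,W(p,q))-u for M,u,q in obs])
r=least_squares(f,[600,-230,1.5],x_scale=[10,10,.1],loss='soft_l1'); p=r.x
print(p,np.round(f(p).reshape(-1,2),1).tolist())
def iw(w): c,s=np.cos(p[2]),np.sin(p[2]); d=w[:2]-p[:2]; return np.array([c*d[0]+s*d[1],-s*d[0]+c*d[1]])
ax=np.array([-8,124])
for n,M,u,z in [('tab t',Mt,ct(127,351),53),('tab s',Ms,cs(594,77),53),('ptr t',Mt,ct(208,458),51),('bar t hi',Mt,ct(227,402),82),('bar t lo',Mt,ct(227,450),82)]:
    d=iw(onplane(M,u,z))-ax; print(n,d,np.hypot(*d),np.arctan2(d[1],d[0]))
print('dial',W(p,(-8,124,76)),'mouth',W(p,(13,0,0)),'out45',W(p,(145,0,0)))
E
python3 fit.py
```

```text
[ 595.44608026 -245.68553027    1.69847088] [[0.2, -1.6], [1.3, -0.2], [1.0, 0.8], [-0.7, 0.6], [-0.8, -3.9], [-0.1, -1.6], [-2.1, 0.2], [1.7, -0.4], [1.9, 5.5], [-1.9, -3.5]]
tab t [ 36.77777854 -25.22902847] 44.599426807779295 -0.6012583098644994
tab s [ 37.47787811 -27.74037043] 46.62745435326237 -0.6371865354055831
ptr t [ 1.94714735 31.404645  ] 31.464950510607725 1.5088737036817383
bar t hi [-1.26391029  5.17672877] 5.328788788826935 1.8102637553593126
bar t lo [ 2.0586772  28.59468914] 28.668700683990583 1.498925242436467
dial [ 473.47398106 -269.40908435   76.        ] mouth [ 593.7908166  -232.79134157    0.        ] out45 [ 576.98352409 -101.86573324    0.        ]
```

```bash
cat > plan.py <<'E'
from h import *
import json
def Rt(th): # tool x at angle th, z down
    c,s=np.cos(th),np.sin(th); return R.from_matrix(np.array([[c,s,0],[s,-c,0],[0,0,-1.]]))
def plan(wps):
    s=status.state(); R0=R.from_quat(s['orientation']); p0=np.array(s['ee_pos'])
    off=[(R0.inv().apply(np.array(w[:3])-p0)/10).round(1).tolist() for w in wps]
    tw=[(R0.inv()*Rt(w[3])).as_rotvec().round(2).tolist() for w in wps]
    print(json.dumps({"offset":off,"twist":tw}))
def cradle(jx,jy,th,d,z): return (jx+d*np.cos(th),jy+d*np.sin(th),z,th)
E
python3 - <<'E'
from plan import *
th=np.arctan2(160,74); print(th)
plan([cradle(620,289,th,85,200),cradle(620,289,th,85,120),cradle(620,289,th,85,36)])
E
```

```text
1.1375961583632617
{"offset": [[-47.4, -6.8, 5.0], [-47.4, -6.8, 13.0], [-47.4, -6.8, 21.4]], "twist": [[0.0, 0.0, 1.63], [0.0, 0.0, 1.63], [0.0, 0.0, 1.63]]}
```

Call:
send_rows(offset=[[-10,-1.5,1],[-20,-3,2],[-30,-4.5,3.5],[-40,-6,5],[-47.4,-6.8,5],[-47.4,-6.8,5],[-47.4,-6.8,5],[-47.4,-6.8,5],[-47.4,-6.8,5],[-47.4,-6.8,5],[-47.4,-6.8,5],[-47.4,-6.8,5]], twist=[[0,0,0.18],[0,0,0.36],[0,0,0.54],[0,0,0.72],[0,0,0.9],[0,0,1.08],[0,0,1.26],[0,0,1.44],[0,0,1.63],[0,0,1.63],[0,0,1.63],[0,0,1.63]], grip=[0.4,0.4,0.4,0.4,0.4,0.4,0.4,0.4,0.4,0.4,0.4,0.4])

```text
time_s: 3.2
ee_pos: [654.7, 366.9, 200.6]
orientation: [0.843, 0.538, 0.0, -0.0]
contact_force: [0.2, -0.3, -0.2]
grip_width: 0.604
gripper_force: 0.0
```

Run:
```python
from plan import *
s=status.state(); print(s['time_s'],s['ee_pos'],s['grip_width'],s['joint_pos'])
M=model('wrist'); cv2.imwrite('pics/wr1.png',grab_frame('wrist'))
for r in pinpoint('jar','wrist')[:3]: print(r,onplane(M,r['centre'],0))
for r in look_for('jar','wrist')[:3]: print(r)
```

```text
3.2 [654.72235787 366.92800481 200.55623611] 0.6044104869624494 [-0.80398998  0.79552492  0.418699    1.28263141 -0.32756275  1.12982379
 -0.79184322]
{'centre': [285.0, 274.8], 'confidence': 0.94} [619.67175404 287.1016921    0.        ]
{'centre': [427.6, 201.6], 'confidence': 0.87} [770.55077952 299.07980071   0.        ]
{'centre': [492.2, 290.9], 'confidence': 0.76} [799.71443186 184.24547577   0.        ]
{'box': [450.5, 254.8, 109.5, 127.1], 'confidence': 0.92}
{'box': [24.8, 147.2, 152.1, 134.5], 'confidence': 0.88}
{'box': [227.8, 233.3, 114.0, 138.0], 'confidence': 0.87}
```

View pics/wr1.png

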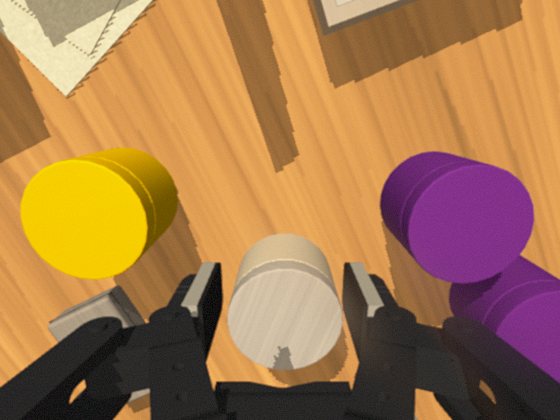

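The wrist view shows the white jar at (285,290) between the fingers, and its position agrees with the first estimate (620,288). Now I'll plan the descent and the push.

```bash
cat > path.py <<'E'
from plan import *
yaw=1.698; H=np.array([595.4,-245.7]); u=np.array([np.cos(yaw),np.sin(yaw)])
S=np.array([620,287.5]); C=H+410*u
th0=np.arctan2(*(S-C)[::-1])
def jarpath(ds,end=3.):
    v=(C-S)/np.linalg.norm(C-S); b=34
    A=C-v*b; B=C-u*b
    n=int(np.linalg.norm(A-S)//ds); P=[S+(A-S)*k/n for k in range(n+1)]
    m=int(2*b//ds); P+=[(1-t)**2*A+2*t*(1-t)*C+t*t*B for t in np.arange(1,m+1)/m]
    L=410-b-end; n2=int(L//ds); P+=[B-u*L*k/n2 for k in range(1,n2+1)]
    P=np.array(P); T=[th0]*(n+1)+[th0+(yaw-th0)*k/m for k in range(1,m+1)]+[yaw]*n2
    return P,T
E
python3 - <<'E'
from path import *
P,T=jarpath(14,150)
print(th0,len(P),C)
plan([cradle(*S,th0,85,120),cradle(*S,th0,85,36),cradle(*S,th0,60,36)]+[cradle(*p,t,48,36) for p,t in zip(P,T)])
E
```

```text
1.0262869965532482 29 [543.38702759 160.98741154]
{"offset": [[-0.2, 1.1, 8.1], [-0.2, 1.1, 16.5], [-2.7, 0.8, 16.5], [-3.9, 0.7, 16.5], [-5.3, 0.5, 16.5], [-6.7, 0.4, 16.5], [-8.1, 0.2, 16.4], [-9.5, 0.1, 16.4], [-10.9, -0.1, 16.4], [-12.4, -0.2, 16.4], [-13.8, -0.4, 16.4], [-15.2, -0.6, 16.4], [-16.8, -1.4, 16.4], [-18.5, -2.0, 16.4], [-20.3, -2.3, 16.4], [-22.2, -2.2, 16.4], [-23.4, -1.4, 16.4], [-24.5, -0.7, 16.4], [-25.7, 0.1, 16.4], [-26.9, 0.8, 16.4], [-28.1, 1.6, 16.4], [-29.3, 2.3, 16.4], [-30.5, 3.1, 16.4], [-31.7, 3.8, 16.4], [-32.9, 4.6, 16.4], [-34.1, 5.3, 16.4], [-35.3, 6.1, 16.4], [-36.5, 6.8, 16.4], [-37.7, 7.6, 16.4], [-38.9, 8.4, 16.4], [-40.1, 9.1, 16.4], [-41.3, 9.9, 16.4]], "twist": [[-0.0, -0.0, 0.11], [-0.0, -0.0, 0.11], [-0.0, -0.0, 0.11], [-0.0, -0.0, 0.11], [-0.0, -0.0, 0.11], [-0.0, -0.0, 0.11], [-0.0, -0.0, 0.11], [-0.0, -0.0, 0.11], [-0.0, -0.0, 0.11], [-0.0, -0.0, 0.11], [-0.0, -0.0, 0.11], [-0.0, -0.0, 0.11], [-0.0, -0.0, -0.06], [-0.0, -0.0, -0.23], [-0.0, -0.0, -0.39], [-0.0, -0.0, -0.56], [-0.0, -0.0, -0.56], [-0.0, -0.0, -0.56], [-0.0, -0.0, -0.56], [-0.0, -0.0, -0.56], [-0.0, -0.0, -0.56], [-0.0, -0.0, -0.56], [-0.0, -0.0, -0.56], [-0.0, -0.0, -0.56], [-0.0, -0.0, -0.56], [-0.0, -0.0, -0.56], [-0.0, -0.0, -0.56], [-0.0, -0.0, -0.56], [-0.0, -0.0, -0.56], [-0.0, -0.0, -0.56], [-0.0, -0.0, -0.56], [-0.0, -0.0, -0.56]]}
```

Call:
send_rows(offset=[[-0.2,1.1,4],[-0.2,1.1,8],[-0.2,1.1,12],[-0.2,1.1,15],[-0.2,1.1,16.5],[-0.2,1.1,16.5],[-1.4,1,16.5],[-2.6,0.9,16.5],[-3.4,0.8,16.5],[-4.0,0.7,16.5],[-4.8,0.6,16.5],[-5.8,0.5,16.5],[-7,0.3,16.5],[-8.2,0.2,16.5],[-9.5,0.1,16.5],[-10.9,-0.1,16.5],[-12.4,-0.2,16.5],[-13.6,-0.4,16.5],[-14.2,-0.4,16.5],[-14.2,-0.4,16.5]], twist=[[0,0,0.11],[0,0,0.11],[0,0,0.11],[0,0,0.11],[0,0,0.11],[0,0,0.11],[0,0,0.11],[0,0,0.11],[0,0,0.11],[0,0,0.11],[0,0,0.11],[0,0,0.11],[0,0,0.11],[0,0,0.11],[0,0,0.11],[0,0,0.11],[0,0,0.11],[0,0,0.11],[0,0,0.11],[0,0,0.11]], grip=[0.4,0.4,0.4,0.4,0.4,0.4,0.4,0.4,0.4,0.4,0.4,0.4,0.4,0.4,0.4,0.4,0.4,0.4,0.4,0.4])

```text
time_s: 5.85
ee_pos: [592.6, 239.8, 36.7]
orientation: [0.872, 0.49, 0.002, -0.0]
contact_force: [1.3, 2.8, 8.5]
grip_width: 0.605
gripper_force: 0.0
```

```bash
cat > chk.py <<'E'
from path import *
s=status.state(); p=np.array(s['ee_pos']); a=R.from_quat(s['orientation']).as_matrix()[:2,0]; print(s['time_s'],p,np.arctan2(a[1],a[0]),s['contact_force'],'cradle jar',p[:2]-48*a)
for c in ['top','scene','wrist']:
    M=model(c); cv2.imwrite(f"pics/{c}_{s['time_s']:.1f}.png",grab_frame(c))
    for n in ['jar','pot','cup']:
        for r in pinpoint(n,c)[:4]:
            w=onplane(M,r['centre'],0); print(c,n,round(r['confidence'],2),np.round(w[:2]))
E
python3 chk.py
python3 - <<'E'
from path import *
P,T=jarpath(10,150)
plan([cradle(*p,t,48,36) for p,t in zip(P[8:],T[8:])])
E
```

```text
5.85 [592.58650946 239.78483481  36.66917618] 1.024064294567561 [1.29086786 2.75804282 8.46753467] cradle jar [567.63148534 198.78205079]
top jar 0.87 [520. 417.]
top jar 0.82 [564. 198.]
top jar 0.68 [781. 311.]
top jar 0.66 [811. 182.]
top pot 0.94 [656.  64.]
top cup 0.63 [450.  67.]
scene jar 0.87 [575. 202.]
scene jar 0.8 [529. 417.]
scene jar 0.68 [795. 186.]
scene jar 0.59 [776. 301.]
scene pot 0.68 [648.  64.]
scene pot 0.43 [ 407. -263.]
scene cup 0.97 [464.  65.]
wrist jar 0.68 [565. 195.]
{"offset": [[2.0, -0.1, 0.1], [1.0, -0.1, 0.1], [-0.1, -0.1, 0.1], [-1.1, -0.1, 0.1], [-2.2, -0.6, 0.1], [-3.4, -1.0, 0.1], [-4.6, -1.2, 0.0], [-5.8, -1.3, 0.0], [-7.0, -1.2, 0.0], [-8.2, -1.0, 0.0], [-9.0, -0.3, 0.0], [-9.8, 0.3, 0.0], [-10.6, 0.9, 0.0], [-11.4, 1.6, 0.0], [-12.2, 2.2, 0.0], [-13.0, 2.9, 0.0], [-13.8, 3.5, 0.0], [-14.6, 4.1, 0.0], [-15.4, 4.8, 0.0], [-16.2, 5.4, 0.0], [-17.0, 6.1, 0.0], [-17.8, 6.7, 0.0], [-18.6, 7.3, 0.0], [-19.4, 8.0, 0.0], [-20.2, 8.6, 0.0], [-21.0, 9.3, 0.0], [-21.9, 9.9, 0.0], [-22.7, 10.6, 0.0], [-23.5, 11.2, 0.0], [-24.3, 11.8, 0.0], [-25.1, 12.5, 0.0], [-25.9, 13.1, 0.0]], "twist": [[0.0, -0.0, -0.0], [0.0, -0.0, -0.0], [0.0, -0.0, -0.0], [0.0, -0.0, -0.0], [0.0, -0.0, -0.11], [0.0, -0.0, -0.23], [0.0, -0.0, -0.34], [0.0, -0.0, -0.45], [0.0, -0.0, -0.56], [0.0, -0.0, -0.67], [0.0, -0.0, -0.67], [0.0, -0.0, -0.67], [0.0, -0.0, -0.67], [0.0, -0.0, -0.67], [0.0, -0.0, -0.67], [0.0, -0.0, -0.67], [0.0, -0.0, -0.67], [0.0, -0.0, -0.67], [0.0, -0.0, -0.67], [0.0, -0.0, -0.67], [0.0, -0.0, -0.67], [0.0, -0.0, -0.67], [0.0, -0.0, -0.67], [0.0, -0.0, -0.67], [0.0, -0.0, -0.67], [0.0, -0.0, -0.67], [0.0, -0.0, -0.67], [0.0, -0.0, -0.67], [0.0, -0.0, -0.67], [0.0, -0.0, -0.67], [0.0, -0.0, -0.67], [0.0, -0.0, -0.67]]}
```

Call:
send_rows(offset=[[0,0,-0.3],[0,0,-0.6],[0,0,-0.6]], twist=[[0,0,0],[0,0,0],[0,0,0]], grip=[0.4,0.4,0.4])

```text
time_s: 6.82
ee_pos: [591.9, 238.9, 41.5]
orientation: [0.872, 0.49, 0.0, 0.0]
contact_force: [2.6, 0.4, 1.0]
grip_width: 0.603
gripper_force: 0.0
```

View pics/wrist_5.8.png

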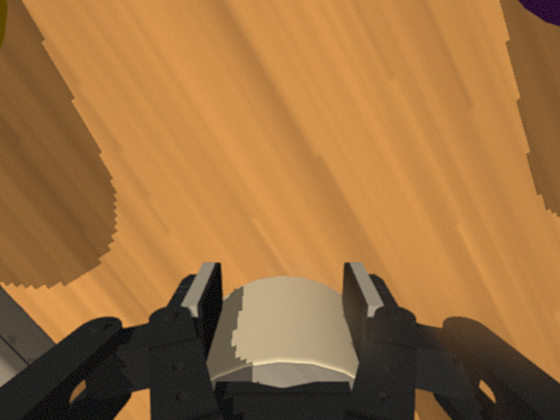

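The wrist view shows the jar seated between both fingers. The gripper body was brushing the lid, and raising 6 mm cleared it. I'll keep pushing along the turn and through the gap.

Call:
send_rows(offset=[[-0.5,0,-0.3],[-1.1,-0.1,-0.3],[-1.6,-0.3,-0.3],[-2.2,-0.6,-0.3],[-2.8,-0.8,-0.3],[-3.4,-1.0,-0.3],[-4.0,-1.1,-0.3],[-4.6,-1.2,-0.3],[-5.2,-1.3,-0.3],[-5.8,-1.3,-0.3],[-6.4,-1.3,-0.3],[-7.0,-1.2,-0.3],[-7.6,-1.1,-0.3],[-8.2,-1.0,-0.3],[-8.6,-0.7,-0.3],[-9.0,-0.3,-0.3],[-9.8,0.3,-0.3],[-10.6,0.9,-0.3],[-11.0,1.2,-0.3],[-11.0,1.2,-0.3]], twist=[[0,0,0],[0,0,0],[0,0,-0.05],[0,0,-0.11],[0,0,-0.17],[0,0,-0.23],[0,0,-0.28],[0,0,-0.34],[0,0,-0.4],[0,0,-0.45],[0,0,-0.5],[0,0,-0.56],[0,0,-0.62],[0,0,-0.67],[0,0,-0.67],[0,0,-0.67],[0,0,-0.67],[0,0,-0.67],[0,0,-0.67],[0,0,-0.67]], grip=[0.4,0.4,0.4,0.4,0.4,0.4,0.4,0.4,0.4,0.4,0.4,0.4,0.4,0.4,0.4,0.4,0.4,0.4,0.4,0.4])

```text
time_s: 9.32
ee_pos: [544.7, 138.0, 44.2]
orientation: [0.663, 0.749, -0.0, 0.0]
contact_force: [-0.3, 1.9, -0.9]
grip_width: 0.6
gripper_force: 0.0
```

```bash
python3 chk.py
python3 - <<'E'
from path import *
s=status.state(); p=np.array(s['ee_pos'])[:2]; n=np.array([-u[1],u[0]])
print('along',(p-H)@u-48,'side',(p-H)@n)
plan([cradle(*(H+u*k),yaw,48,45) for k in (300,200,100,60,20,0)])
E
```

```text
9.325 [544.66036313 137.96844133  44.23507487] 1.6926264450140813 [-0.26760993  1.8853479  -0.93897315] cradle jar [550.4937524  90.3242306]
top jar 0.93 [771. 309.]
top jar 0.77 [805. 188.]
top jar 0.63 [526. 415.]
top pot 0.92 [649.  71.]
top cup 0.71 [451.  71.]
scene jar 0.85 [533. 412.]
scene jar 0.63 [801. 182.]
scene jar 0.55 [770. 306.]
scene pot 0.67 [645.  64.]
scene cup 0.61 [456.  62.]
wrist jar 0.63 [550.  90.]
wrist pot 0.85 [647.  63.]
along 339.93500384178725 side 1.63757291831388
{"offset": [[-4.0, 0.2, -0.1], [-14.0, 0.2, -0.1], [-24.0, 0.3, -0.1], [-28.0, 0.3, -0.1], [-32.0, 0.3, -0.1], [-34.0, 0.3, -0.1]], "twist": [[-0.0, 0.0, -0.0], [-0.0, 0.0, -0.0], [-0.0, 0.0, -0.0], [-0.0, 0.0, -0.0], [-0.0, 0.0, -0.0], [-0.0, 0.0, -0.0]]}
```

Call:
send_rows(offset=[[-0.7,0,0],[-2,0.1,0],[-3.4,0.2,0],[-4.8,0.2,0],[-6.2,0.2,0],[-7.6,0.2,0],[-9,0.2,0],[-10.4,0.2,0],[-11.8,0.2,0],[-13.2,0.2,0],[-14.6,0.2,0],[-16,0.2,0],[-17.4,0.3,0],[-18.8,0.3,0],[-20.2,0.3,0],[-21.6,0.3,0],[-22.8,0.3,0],[-23.6,0.3,0],[-24,0.3,0],[-24,0.3,0]], twist=[[0,0,0],[0,0,0],[0,0,0],[0,0,0],[0,0,0],[0,0,0],[0,0,0],[0,0,0],[0,0,0],[0,0,0],[0,0,0],[0,0,0],[0,0,0],[0,0,0],[0,0,0],[0,0,0],[0,0,0],[0,0,0],[0,0,0],[0,0,0]], grip=[0.4,0.4,0.4,0.4,0.4,0.4,0.4,0.4,0.4,0.4,0.4,0.4,0.4,0.4,0.4,0.4,0.4,0.4,0.4,0.4])

```text
time_s: 12.42
ee_pos: [576.9, -99.4, 44.2]
orientation: [0.662, 0.749, -0.0, 0.0]
contact_force: [-0.2, 0.8, 0.3]
grip_width: 0.6
gripper_force: 0.0
```

```bash
cat >> chk.py <<'E'
n=np.array([-u[1],u[0]]); print('along',(p[:2]-H)@u-48,'side',(p[:2]-H)@n)
E
python3 chk.py; ls pics; cp pics/top_1*.png /tmp/
python3 - <<'E'
import cv2,glob
f=sorted(glob.glob('/tmp/top_1*.png'))[-1]; a=cv2.imread(f)[170:340,340:500]
g=f.replace('/tmp/top','pics/scene'); b=cv2.imread(g)[200:400,60:260]
o=cv2.hconcat([cv2.resize(a,(480,510),interpolation=2),cv2.resize(b,(320,320))[:320] if 0 else cv2.copyMakeBorder(cv2.resize(b,(320,320)),0,190,0,0,0)])
cv2.imwrite('pics/w2.png',o)
E
```

```text
12.425 [576.93363823 -99.36442545  44.20795864] 1.6935460043134136 [-0.20383704  0.77101928  0.27322046] cradle jar [ 582.81083697 -147.003254  ]
top jar 0.87 [806. 187.]
top jar 0.86 [777. 311.]
top jar 0.68 [530. 422.]
top cup 0.84 [453.  68.]
scene jar 0.9 [ 578. -145.]
scene jar 0.7 [541. 421.]
scene pot 0.82 [647.  65.]
scene cup 0.82 [460.  63.]
wrist jar 0.72 [ 582. -149.]
along 99.49591803456556 side -0.2471008149061874
scene0.png
scene_12.4.png
scene_5.8.png
scene_9.3.png
top0.png
top_12.4.png
top_5.8.png
top_9.3.png
w.png
wr1.png
wrist_12.4.png
wrist_5.8.png
wrist_9.3.png
```

View pics/w2.png

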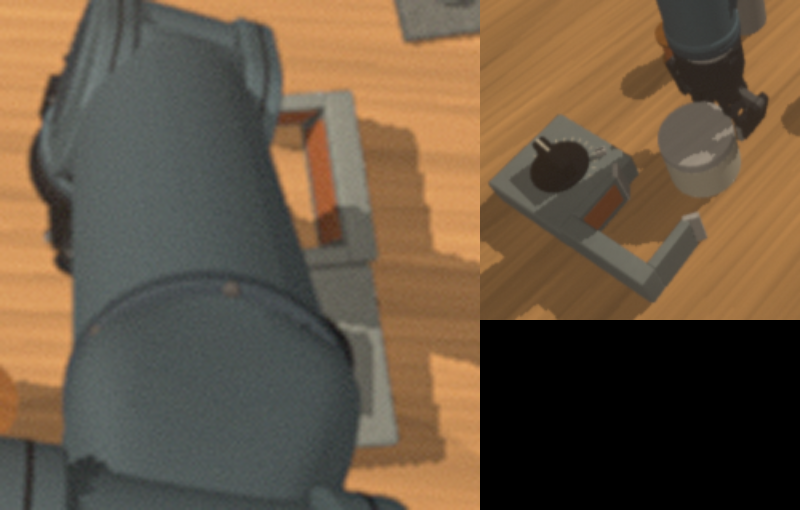

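The jar is centred in front of the mouth. I'll push it in, slowing near the end.

Call:
send_rows(offset=[[-1,0,0],[-2,0,0],[-3,0,0],[-4,0,0],[-5,0,0],[-5.8,0,0],[-6.6,0,0],[-7.3,0,0],[-8,0,0],[-8.5,0,0],[-8.9,0,0],[-9.2,0,0],[-9.2,0,0]], twist=[[0,0,0],[0,0,0],[0,0,0],[0,0,0],[0,0,0],[0,0,0],[0,0,0],[0,0,0],[0,0,0],[0,0,0],[0,0,0],[0,0,0],[0,0,0]], grip=[0.4,0.4,0.4,0.4,0.4,0.4,0.4,0.4,0.4,0.4,0.4,0.4,0.4])

```text
time_s: 14.65
ee_pos: [588.3, -190.6, 44.3]
orientation: [0.662, 0.749, -0.0, 0.0]
contact_force: [0.2, 2.1, -0.4]
grip_width: 0.601
gripper_force: 0.0
```

Call:
send_rows(offset=[[-0.2,0,0],[-0.4,0,0],[-0.6,0,0],[-0.6,0,0]], twist=[[0,0,0],[0,0,0],[0,0,0],[0,0,0]], grip=[0.4,0.4,0.4,0.4])

```text
time_s: 15.15
ee_pos: [589.1, -196.6, 44.3]
orientation: [0.662, 0.749, -0.0, 0.0]
contact_force: [-0.4, 2.5, -0.4]
grip_width: 0.602
gripper_force: 0.0
```

```bash
python3 chk.py
```

```text
15.15 [ 589.12076599 -196.56013041   44.33529527] 1.6934854284577845 [-0.40128743  2.4659031  -0.40375248] cradle jar [ 594.9950791  -244.19931611]
top jar 0.94 [521. 418.]
top jar 0.89 [804. 175.]
top jar 0.83 [778. 303.]
top jar 0.66 [ 598. -243.]
top pot 0.85 [656.  62.]
top cup 0.9 [447.  63.]
scene jar 0.97 [778. 291.]
scene jar 0.93 [801. 179.]
scene jar 0.62 [ 594. -243.]
scene jar 0.59 [527. 428.]
scene pot 0.95 [649.  69.]
scene cup 0.89 [460.  61.]
wrist jar 0.84 [ 593. -245.]
along 1.5394341264406108 side -0.005427450128745602
```

Call:
send_rows(offset=[[-0.15,0,0],[-0.3,0,0],[-0.3,0,0]], twist=[[0,0,0],[0,0,0],[0,0,0]], grip=[0.4,0.4,0.4])

```text
time_s: 16.12
ee_pos: [589.4, -197.6, 44.3]
orientation: [0.662, 0.75, 0.001, -0.001]
contact_force: [-0.7, 6.1, 2.6]
grip_width: 0.6
gripper_force: 0.0
```

Call:
send_rows(offset=[[-0.15,0,0],[-0.3,0,0],[-0.3,0,0]], twist=[[0,0,0],[0,0,0],[0,0,0]], grip=[0.4,0.4,0.4])

```text
time_s: 16.5
ee_pos: [589.4, -197.7, 44.2]
orientation: [0.661, 0.75, 0.001, -0.003]
contact_force: [-3.0, 11.7, 5.3]
grip_width: 0.598
gripper_force: 0.0
```

Force rises while the tool stops at the expected depth: the jar is home. Now retract, lift, and look at the dial from above.

Call:
send_rows(offset=[[1,0,0],[3,0,0],[6,0,0],[9,0,0],[9,0,-4],[9,0,-8],[9,0,-13],[9,0,-18],[9,0,-20],[9,0,-20]], twist=[[0,0,0],[0,0,0],[0,0,0],[0,0,0],[0,0,0],[0,0,0],[0,0,0],[0,0,0],[0,0,0],[0,0,0]], grip=[0.4,0.4,0.4,0.4,0.4,0.4,0.4,0.4,0.4,0.2])

```text
time_s: 17.75
ee_pos: [579.6, -112.4, 245.8]
orientation: [0.662, 0.749, 0.001, 0.002]
contact_force: [0.2, 0.4, -1.0]
grip_width: 0.789
gripper_force: 0.0
```

```bash
python3 chk.py | grep -v ' cup'
python3 - <<'E'
from plan import *
plan([(473,-269,230,3.2)])
E
```

```text
17.75 [ 579.59841918 -112.36581085  245.80726097] 1.6941395860729414 [ 0.18892888  0.42322368 -1.01686389] cradle jar [ 585.50389283 -160.00112962]
top jar 0.94 [521. 419.]
top jar 0.77 [777. 303.]
top jar 0.62 [807. 185.]
top pot 0.66 [649.  56.]
scene jar 0.76 [ 598. -245.]
scene jar 0.72 [803. 180.]
scene jar 0.59 [772. 304.]
scene jar 0.59 [531. 411.]
scene pot 0.81 [641.  67.]
wrist jar 0.69 [ 594. -243.]
along 86.26152059145514 side -1.2409841455868587
{"offset": [[-14.2, -12.4, 1.4]], "twist": [[-0.0, -0.0, -1.51]]}
```

Call:
send_rows(offset=[[-3,-3,0],[-7,-6,1],[-11,-9,1],[-14.2,-12.4,1.4],[-14.2,-12.4,1.4],[-14.2,-12.4,1.4],[-14.2,-12.4,1.4],[-14.2,-12.4,1.4],[-14.2,-12.4,1.4],[-14.2,-12.4,1.4],[-14.2,-12.4,1.4],[-14.2,-12.4,1.4]], twist=[[0,0,-0.17],[0,0,-0.34],[0,0,-0.51],[0,0,-0.68],[0,0,-0.85],[0,0,-1.02],[0,0,-1.19],[0,0,-1.36],[0,0,-1.51],[0,0,-1.51],[0,0,-1.51],[0,0,-1.51]], grip=[0.2,0.2,0.2,0.2,0.2,0.2,0.2,0.2,0.2,0.2,0.2,0.2])

```text
time_s: 19.85
ee_pos: [473.1, -268.9, 230.3]
orientation: [-0.03, 1.0, -0.0, -0.0]
contact_force: [-0.5, -0.9, 0.2]
grip_width: 0.799
gripper_force: 0.0
```

Run:
```python
from path import *
s=status.state(); print(s['time_s'],s['ee_pos'],s['joint_pos'][6])
M=model('wrist'); cv2.imwrite('pics/wd.png',grab_frame('wrist'))
for n,z in [('dial_grip',76),('dial_pointer',50),('tab',45),('warmer',0),('jar',0)]:
    for r in pinpoint(n,'wrist')[:1]: print(n,r,onplane(M,r['centre'],z))
```

```text
19.85 [ 473.12038519 -268.8683755   230.3027764 ] 2.0403064943262983
dial_grip {'centre': [277.0, 198.0], 'confidence': 0.73} [ 470.13386301 -272.84277857   76.        ]
dial_pointer {'centre': [283.9, 151.6], 'confidence': 0.95} [ 436.4584033  -269.33007896   50.        ]
jar {'centre': [295.9, 292.2], 'confidence': 0.81} [ 593.37983525 -246.29863158    0.        ]
```

View pics/wd.png

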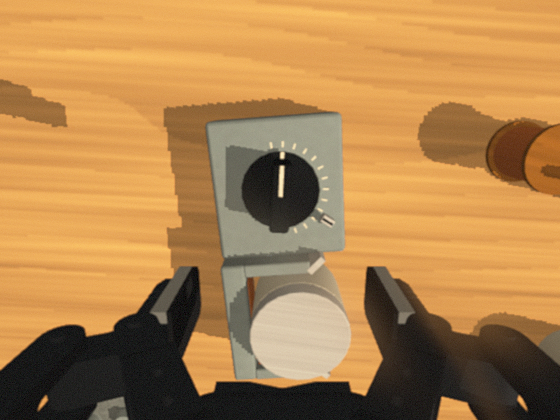

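The wrist view shows the jar in the bay at (300,335). The dial disc is centred near (280,189), its pointer points up at (282,155), and the metal tab is at (326,219).

Run:
```python
from path import *
M=model('wrist')
c=onplane(M,(280.5,189),51); 
print('disc c',c,'nominal',H+u*-8+124*np.array([-u[1],u[0]]))
for n,q,z in [('ptr',(282,155),51),('tab',(326.5,219.5),54),('tabin',(321,216),55),('barhi',(282,162),82),('barlo',(281,197),82),('tail',(279,229),82)]:
    w=onplane(M,q,z); d=(w-c)[:2]; print(n,w,np.hypot(*d),np.arctan2(d[1],d[0])%6.2832)
cv2.imwrite('pics/wd2.png',cv2.resize(cv2.imread('pics/wd.png')[100:270,195:355],None,fx=3.5,fy=3.5,interpolation=2))
plan([(c[0],c[1],120,3.2),(c[0],c[1],78,3.2)])
```

```text
disc c [ 468.2380633  -270.27202152   51.        ] nominal [ 473.41674329 -269.36611676]
ptr [ 439.22868444 -270.7721132    51.        ] 29.01368906841647 3.158844604663263
tab [ 492.15466583 -228.76676921   54.        ] 47.902921056028426 1.048037600099594
tabin [ 488.98885051 -233.95934462   55.        ] 41.823506225598976 1.0516359686811418
barhi [ 440.53928521 -270.68197317   82.        ] 27.70181163370958 3.1564066174916596
barlo [ 467.63658165 -269.78772166   82.        ] 0.7722218097929492 2.46370229073424
tail [ 493.82534506 -269.78561815   82.        ] 25.591904502457872 0.019007286200627315
{"offset": [[0.5, -0.1, 11.0], [0.5, -0.1, 15.2]], "twist": [[-0.0, -0.0, 0.0], [-0.0, -0.0, 0.0]]}
```

View pics/wd2.png

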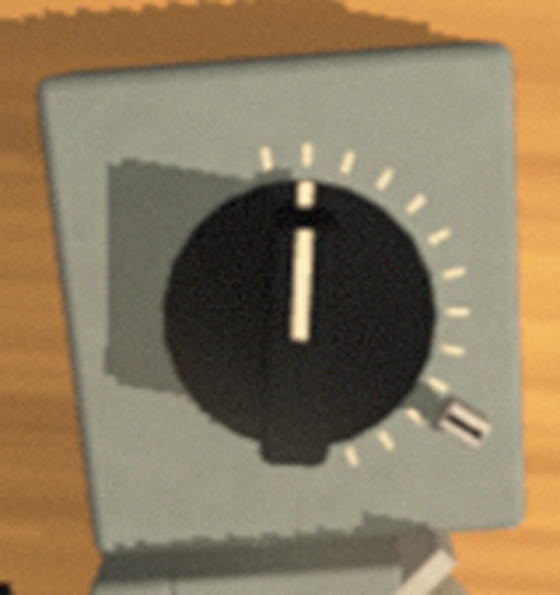

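Call:
send_rows(offset=[[0.3,-0.1,4],[0.3,-0.1,8],[0.3,-0.1,11.5],[0.3,-0.1,14],[0.3,-0.1,15.4],[0.3,-0.1,15.4],[0.3,-0.1,15.4],[0.3,-0.1,15.4],[0.3,-0.1,15.4],[0.3,-0.1,15.4],[0.3,-0.1,15.4],[0.3,-0.1,15.4]], twist=[[0,0,0.05],[0,0,0.05],[0,0,0.05],[0,0,0.05],[0,0,0.05],[0,0,0.05],[0,0,0.05],[0,0,0.05],[0,0,0.05],[0,0,0.05],[0,0,0.05],[0,0,0.05]], grip=[0.3,0.3,0.3,0.3,0.3,0.4,0.5,0.6,0.7,0.75,0.8,0.85])

```text
time_s: 21.65
ee_pos: [470.3, -270.6, 76.7]
orientation: [-0.006, 1.0, -0.0, 0.0]
contact_force: [-0.8, -1.4, 4.7]
grip_width: 0.174
gripper_force: 59.1
```

Call:
send_rows(offset=[[0,0,0],[0,0,0],[0,0,0],[0,0,0],[0,0,0],[0,0,0],[0,0,0],[0,0,0],[0,0,0],[0,0,0],[0,0,0],[0,0,0],[0,0,0],[0,0,0],[0,0,0],[0,0,0],[0,0,0],[0,0,0]], twist=[[0,0,0.08],[0,0,0.2],[0,0,0.34],[0,0,0.48],[0,0,0.62],[0,0,0.76],[0,0,0.9],[0,0,1.04],[0,0,1.18],[0,0,1.32],[0,0,1.46],[0,0,1.6],[0,0,1.74],[0,0,1.88],[0,0,2.0],[0,0,2.1],[0,0,2.1],[0,0,2.1]], grip=[0.85,0.85,0.85,0.85,0.85,0.85,0.85,0.85,0.85,0.85,0.85,0.85,0.85,0.85,0.85,0.85,0.85,0.85])

```text
time_s: 23.9
ee_pos: [471.6, -270.0, 76.7]
orientation: [0.864, 0.504, 0.001, 0.001]
contact_force: [4.8, 0.2, 3.6]
grip_width: 0.176
gripper_force: 59.0
```

Call:
send_rows(offset=[[0,0,0],[0,0,0],[0,0,0],[0,0,0],[0,0,-3],[0,0,-7],[0,0,-11],[0,0,-15],[0,0,-15],[0,0,-15]], twist=[[0,0,0],[0,0,0],[0,0,0],[0,0,0],[0,0,0],[0,0,0],[0,0,0],[0,0,0],[0,0,0],[0,0,0]], grip=[0.6,0.4,0.4,0.4,0.4,0.4,0.4,0.4,0.4,0.4])

```text
time_s: 25.15
ee_pos: [469.8, -269.7, 225.8]
orientation: [0.864, 0.503, -0.0, -0.0]
contact_force: [-0.9, 0.6, -0.3]
grip_width: 0.599
gripper_force: 0.0
```

```bash
python3 chk.py|grep -E 'jar|pot|cup|along'
python3 - <<'E'
from path import *
s=status.state(); a=R.from_quat(s['orientation']).as_matrix()[:2,0]; print(s['ee_pos'],np.arctan2(a[1],a[0]))
M=model('wrist'); im=grab_frame('wrist'); r=pinpoint('dial_pointer','wrist')[:1]; t=look_for('tab','wrist')[:1]; print(r,t)
cv2.imwrite('pics/we.png',im)
E
```

```text
25.15 [ 469.82233691 -269.67289127  225.78319675] 1.054052181505605 [-0.89790608  0.61394875 -0.31281485] cradle jar [ 446.10784084 -311.40564267]
top jar 0.85 [812. 184.]
top jar 0.67 [525. 418.]
top pot 0.79 [647.  65.]
top cup 0.62 [450.  62.]
scene jar 0.97 [800. 186.]
scene jar 0.9 [ 594. -244.]
scene jar 0.87 [534. 424.]
scene jar 0.57 [773. 304.]
scene pot 0.91 [647.  58.]
scene pot 0.75 [ 596. -244.]
scene pot 0.57 [ 414. -253.]
scene cup 0.69 [463.  64.]
scene cup 0.22 [425. -38.]
wrist jar 0.82 [ 593. -246.]
along -55.84830627287809 side 127.6042831277773
[ 470.15209164 -270.10261147  226.23718006] 1.0538033513074472
[{'centre': [280.6, 153.5], 'confidence': 0.77}] []
```

View pics/we.png

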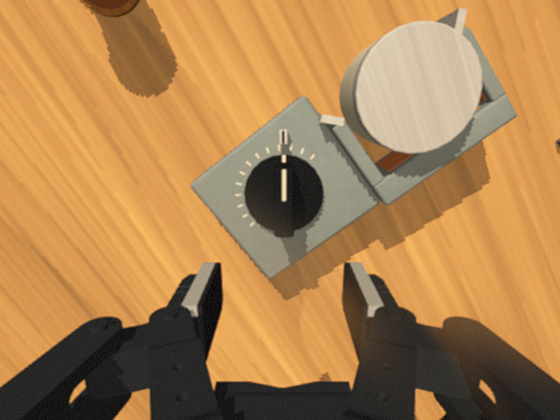

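Run:
```python
from path import *
M=model('wrist'); print('lid',onplane(M,(419,88),80))
pts=[((192,186),(48,186,45)),((303,97),(48,61,45)),((273,278),(-68,186,45)),((517,115),(-67,-61,60)),((387,204),(-67,61,60))]
A=np.array([q[1][:2] for q in pts],float);B=np.array([onplane(M,q[0],q[1][2])[:2] for q in pts])
a=A-A.mean(0);b=B-B.mean(0);th=np.arctan2((a[:,0]*b[:,1]-a[:,1]*b[:,0]).sum(),(a*b).sum());r=np.array([[np.cos(th),-np.sin(th)],[np.sin(th),np.cos(th)]])
h=B.mean(0)-r@A.mean(0);print('home',h,th,'res',np.round(A@r.T+h-B,1).tolist())
print('jar in warmer',r.T@(onplane(M,(419,88),80)[:2]-h), r.T@(np.array([593,-246])-h))
```

```text
lid [ 594.89537046 -244.46531575   80.        ]
home [ 592.84663905 -245.03407573] 1.7155751312251604 res [[-3.0, 1.8], [2.7, 3.1], [-3.2, -3.2], [3.3, 0.4], [0.3, -2.1]]
jar in warmer [ 0.26723176 -2.10935429] [-0.97794455 -0.01239914]
```

Jar position is consistent with home within about 2 mm and the pointer is in line with the tab, so I'm handing in.

```bash
python3 -c "
from plant import env; print(env.hand_in())"
```

```text
the job is handed in; nothing more can be done
None
```

The jar is home against the back of the warmer bay, measured within about 2 mm. The dial pointer is lined up with the tab, nothing else was disturbed as far as I could see, and the job is handed in, though the interface gave no verdict.

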